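# Find the topping box whose lid hinge still holds

### The job

The lids of the two black topping boxes both stand a little ajar; one box has a sound friction hinge and the other a worn one, and they look alike. Lift a lid by its bar to about half open (some 50 degrees), let go and see whether it stays; leave the sound lid standing about half open by itself, and press the worn lid gently down until it clicks fully shut, without forcing it against its stop. Leave everything else on the table where it is.

Things in the scene. Friction and masses are not known exactly. Their poses are not given: they have to be found in the camera images.
- lid_1 (a joint): opening angle of the lid of box 1, rad, positive = opened upward; -0.045 to 0.045 shut, 1.75 fully open. It starts ajar at about 0.12: a small spring plunger in the box keeps an unlatched lid there. Let go at half open, a sound lid stays, a worn one sinks back to ajar within about 3 s; lifting takes 3 to 8 N at the bar
- box_1: black plastic box 1, 180 x 180 mm, 96 mm high, standing fixed on the table; origin at the centre of its underside, x from the front (bar side, towards the robot) to the hinge side, y along its width, z up. Its steel lid (185 x 184 mm, 6 mm thick, 0.3 to 0.4 kg) is hinged along the top edge at the back
- hinge_1 (a point): point on the hinge axis of lid 1, mid-width, 104 mm above the table; the axis is the box's y. With the lid at angle a the bar's centre is at 235 mm x (-cos a) in box x and 235 mm x (sin a) in z from here, plus 3 mm along the lid's upward normal
- bar_1 (a point): centre of the round steel grip bar of lid 1: 12 mm thick, 100 mm long, parallel to the hinge axis, in the plane of the lid and 50 mm clear in front of the lid's front edge, on two side arms at its ends (open between and below: it can be pinched front-and-back from above, and it turns between the fingers). It moves with the lid
- press_1 (a point): place to press lid 1 shut: on its top face, mid-width, 155 mm in front of the hinge axis, 30 mm behind the lid's front edge, straight above the catch; moves with the lid. From ajar it goes down 13 to 25 mm: a soft spring, then the catch resists with 5 to 12 N, gives way, then the lid lands on a rubber stop and stays shut. Once on the stop, 5 to 12 N more is plenty
- stop_1: grey block with sprung roller catch and rubber stop inside box 1 at its front; origin same as the box's. Catch and stop are set together up to 6 mm higher or lower than the middle setting (for which the shut lid reads 0); this height differs from box to box, is not measured and must be felt. Shut, the lid lies on the stop with 1 to 10 N by itself; more than 25 N on the stop breaks it
- lid_2 (a joint): opening angle of the lid of box 2, rad, positive = opened upward; -0.045 to 0.045 shut, 1.75 fully open. It starts ajar at about 0.12: a small spring plunger in the box keeps an unlatched lid there. Let go at half open, a sound lid stays, a worn one sinks back to ajar within about 3 s; lifting takes 3 to 8 N at the bar
- box_2: black plastic box 2, 180 x 180 mm, 96 mm high, standing fixed on the table; origin at the centre of its underside, x from the front (bar side, towards the robot) to the hinge side, y along its width, z up. Its steel lid (185 x 184 mm, 6 mm thick, 0.3 to 0.4 kg) is hinged along the top edge at the back
- hinge_2 (a point): point on the hinge axis of lid 2, mid-width, 104 mm above the table; the axis is the box's y. With the lid at angle a the bar's centre is at 235 mm x (-cos a) in box x and 235 mm x (sin a) in z from here, plus 3 mm along the lid's upward normal
- bar_2 (a point): centre of the round steel grip bar of lid 2: 12 mm thick, 100 mm long, parallel to the hinge axis, in the plane of the lid and 50 mm clear in front of the lid's front edge, on two side arms at its ends (open between and below: it can be pinched front-and-back from above, and it turns between the fingers). It moves with the lid
- press_2 (a point): place to press lid 2 shut: on its top face, mid-width, 155 mm in front of the hinge axis, 30 mm behind the lid's front edge, straight above the catch; moves with the lid. From ajar it goes down 13 to 25 mm: a soft spring, then the catch resists with 5 to 12 N, gives way, then the lid lands on a rubber stop and stays shut. Once on the stop, 5 to 12 N more is plenty
- stop_2: grey block with sprung roller catch and rubber stop inside box 2 at its front; origin same as the box's. Catch and stop are set together up to 6 mm higher or lower than the middle setting (for which the shut lid reads 0); this height differs from box to box, is not measured and must be felt. Shut, the lid lies on the stop with 1 to 10 N by itself; more than 25 N on the stop breaks it
- paper_cup_1: bystander: cream paper cup, 84 mm across, 80 mm high, between the boxes; origin at its foot
- paper_cup_2: bystander: cream paper cup, 84 mm across, 80 mm high, at the right side; origin at its foot
- jar: bystander: closed jar, 64 mm across, 85 mm high, at the left side; origin at its foot
- marker_1: bystander: marker pen lying in front of the gap between the boxes, 135 mm long, 14 mm thick; origin under its middle
- marker_2: bystander: marker pen lying in front of the gap between the boxes, 135 mm long, 14 mm thick; origin under its middle
- marker_3: bystander: marker pen lying in front of the gap between the boxes, 135 mm long, 14 mm thick; origin under its middle

How it is judged:
By the outcome, as a careful person would: the job done as asked, in the order asked, and still so for the second after the job is handed in, with the robot touching nothing.
It also fails if it takes over 72 s, if anything falls off the work surface, if the arm or the gripper's body presses on something with over 40 N, if the wrist force passes 120 N, or if a joint passes its speed limit or range.

### The arm

A 7-joint arm with a two-finger parallel gripper is mounted at the origin on the work surface. World frame = base frame: x ahead of the robot, y to its left, z up, the work surface at z = 0. Lengths are in mm, angles in degrees, forces in N, time in s.
With the tool pointing down it reaches from about 425 to 950 mm from the base axis. Payload 4.7 kg.
Tool frame: the origin (TCP) lies on the mounting face of the last link; the fingertips stand 182 mm ahead of it and the grasp point (between the pads) lies tcp_to_grasp ahead of it (tcp_to_grasp is the distance from the TCP to the grasp point, in mm); z points along the fingers, y is the direction in which the jaws open and shut (so a half turn about z gives the same grasp; the last joint's range is limited). The gripper opens to 87 mm and grips with 3 to 60 N. Pads are 19 mm wide; open, the fingers measure 117 mm over their backs; the gripper's body (75 mm by 190 mm) begins 51 mm behind the grasp point.
Start: joints at [-77.687, 26.849, -2.785, 87.806, 1.381, 65.374, -4.715], TCP at [162.9, 655.053, 404.773] pointing down, gripper open.
Joint ranges: [-148.3, 148.3], [-19.14, 114.17], [-79.39, 73.82], [5.75, 140.21], [-59.74, 239.74], [12.07, 113.84], [-152.46, 152.46]. Speed limits (degrees/s): [147.25, 147.25, 180, 180, 180, 180, 180].

### API

Orientations are given as [roll, pitch, yaw] about the fixed x, y, z axes, in that order (R = Rz(yaw) Ry(pitch) Rx(roll)).
In Python, from rig import state, snapshot, camera_params, close_job, tcp_to_grasp gives the robot as it stands.
- The arm moves only by the shell command python3 -m creep 'ROWS' [FORCE]. ROWS is JSON, a list of rows, each an object with "rotation": the turn, a rotation vector about the world's x, y, z in degrees, a list of three; "dp": the shift along the world's x, y, z in mm, a list of three; "claw": the opening, from 0 (shut) to 1 (fully open). In form: [{"rotation": [rx, ry, rz], "dp": [x, y, z], "claw": claw}, ...]. A call has 1 to 5 rows; each row is the pose to reach, as a shift and turn from the pose commanded when the call began; what a row does not reach only later rows make up. A row lasts 1/8 s, in which the tool goes at most 62.5 mm and 10.7 degrees, less where a joint would pass 70% of its speed; a pose out of reach is approached as far as the arm can. A call with a gripper value outside its range is refused whole. The fingers move at their own pace and stop on an object; FORCE is the grip in N (left out, the last holds). Time passes only in rows, so rows that repeat a pose let the fingers close. It gives the time, the measured TCP pose, the force and the opening at its end, in the units of the state.
- state(): the state, without advancing time (a new reading comes with each control period).
- snapshot(name): name is "side" or "top" or "wrist"; returns the picture (400x640x3 uint8, red, green, blue); there is no depth.
- camera_params(name): a dict with "fx", "fy", "cx", "cy" (pixels), "R" (3x3) and "t" (3): a world point X has camera coordinates R X + t. Camera axes: x right, y down, z forward; pixel columns grow to the right and rows downward; lengths in mm; the calibration is good to about 2 mm. A picture is of the moment at which its call begins: read the wrist's pose just before it. camera_params takes no time and is no camera call; for the wrist camera it gives the pose at the moment of the call.
- close_job(): hands the job in, once; it reports no verdict.
The state is a dict: "time": time; "q": joint angles; "joint_vel": joint speeds; "tau": joint torques, N m; "tool_pos": TCP position; "tcp_rot": TCP orientation; "force": force on the tool from outside, world axes, zero at the start; "torque": the same for the moment, N m; "grip_width": opening from 0.0 (shut) to 1.0 (fully open).
Only numpy, scipy, OpenCV 4.12 (cv2) and the standard library are available. Lean on these libraries where they do the work, as an engineer would, in place of code of your own. Each camera call takes 0.05 s, during which the arm holds its last target. There are 200 camera calls.

## Working session

There is one attempt and no reset: what is moved stays moved. The work goes in short steps, Python scripts to look and compute and a shell command to move; the robot and the scene stay as the last step left them, time stands still between calls to the robot, and variables do not carry over. Pictures are saved under pics/ and viewed, about 8 in all and at most 12, crops included, and the job is handed in when it is done.

```bash
mkdir -p pics
python3 - <<'E'
from rig import *
import cv2,numpy as np
print(tcp_to_grasp, state())
for n in("top","side"):
    p=camera_params(n);print(n,p)
    cv2.imwrite(f"pics/{n}0.png",snapshot(n)[:,:,::-1])
E
```

```text
163.5 {'time': 0.0, 'q': array([-77.68781395,  26.89638038,  -2.78376122,  87.87324123,
         1.38173279,  65.37393761,  -4.7148254 ]), 'joint_vel': array([-0.00161485,  0.03632182, -0.04194039, -0.10941489, -0.07672435,
       -0.00933909, -0.02671926]), 'tau': array([ 3.14567151e-04, -5.07980168e+01, -8.08394817e-02, -2.36149710e+01,
       -6.14150078e-02,  3.81023611e-02,  1.79540830e-04]), 'tool_pos': array([162.85744933, 654.81058148, 403.71352038]), 'tcp_rot': array([-1.79890142e+02,  5.05910920e-03,  1.66034290e+02]), 'force': array([-0.03522029,  0.20444608, -0.02124317]), 'torque': array([-0.05922557,  0.00378218, -0.03486175]), 'grip_width': 0.9933317941527909}
top {'fx': 444.3753728062084, 'fy': 444.3753728062084, 'cx': 314.57107710182765, 'cy': 193.3773048414787, 'R': array([[ 0.02555098, -0.9993974 ,  0.02349428],
       [-0.9951003 , -0.02767251, -0.09491903],
       [ 0.09551198, -0.02095389, -0.99520771]]), 't': array([ -16.28649404,  558.09043277, 1116.02540069])}
side {'fx': 440.1742251596883, 'fy': 440.1742251596883, 'cx': 322.5568973756975, 'cy': 195.0304120031748, 'R': array([[ 0.75523198,  0.65532324, -0.01327076],
       [ 0.47406409, -0.56009647, -0.67937853],
       [-0.45264544,  0.5067972 , -0.73366798]]), 't': array([-422.54226442, -191.23552672, 1598.76370903])}
```

View pics/top0.png

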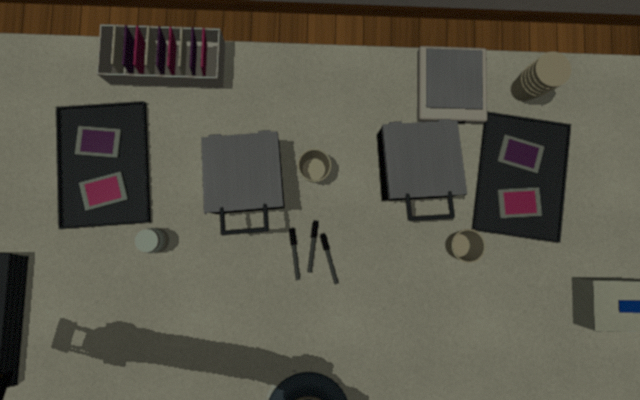

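View pics/side0.png

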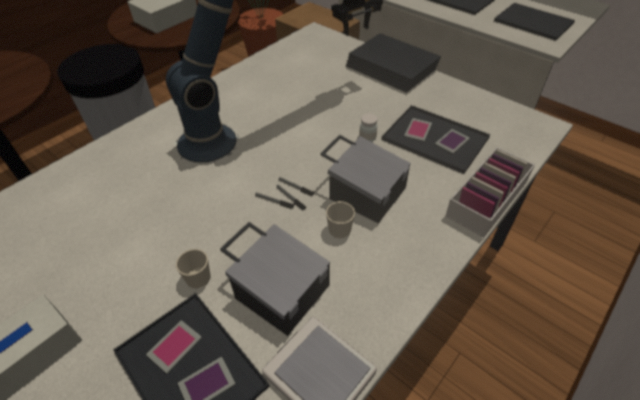

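The top picture shows box L with its lid at about (243,172) and bar at (244,232), and box R with its lid at about (422,160) and bar at (430,217). Enlarging both.

Run:
```python
import cv2,numpy as np
i=cv2.imread("pics/top0.png")
a=cv2.resize(i[120:245,190:295],None,fx=3.7,fy=4,interpolation=cv2.INTER_CUBIC)
a=cv2.resize(i[120:245,192:292],None,fx=4,fy=4,interpolation=cv2.INTER_CUBIC)
b=cv2.resize(i[110:235,372:472],None,fx=4,fy=4,interpolation=cv2.INTER_CUBIC)
c=np.clip(np.hstack([a,b])*1.8,0,255).astype(np.uint8)
for k in range(0,800,80): cv2.line(c,(k,0),(k,8),(0,255,255),1)
for k in range(0,500,80): cv2.line(c,(0,k),(8,k),(0,255,255),1)
cv2.imwrite("pics/crop1.png",c)
```

```text
(no output)
```

View pics/crop1.png

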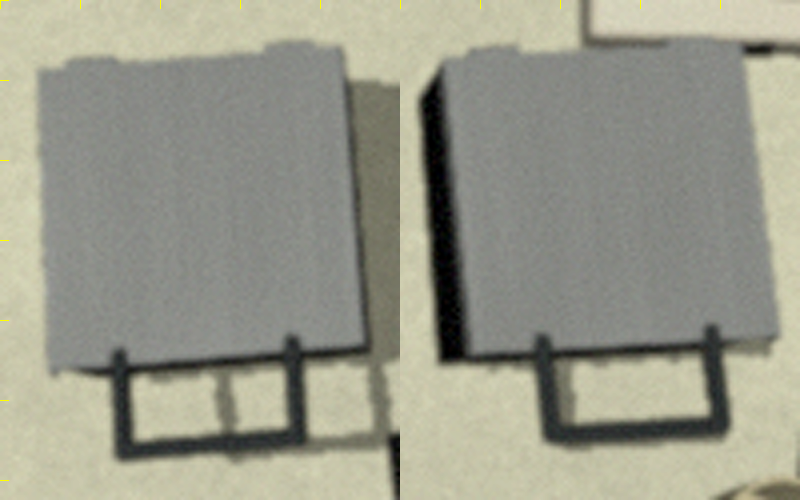

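```bash
cat > h.py <<'E'
import numpy as np,cv2
from rig import *
from scipy.optimize import least_squares
def proj(p,X):
    c=np.asarray(X)@p["R"].T+p["t"]; return np.c_[p["fx"]*c[:,0]/c[:,2]+p["cx"],p["fy"]*c[:,1]/c[:,2]+p["cy"]]
def pt(v,a,s,y,n):
    yw=v[2]; ex=np.array([np.cos(yw),np.sin(yw),0]);ey=np.array([-np.sin(yw),np.cos(yw),0])
    bx=-s*np.cos(a)+n*np.sin(a); bz=s*np.sin(a)+n*np.cos(a)
    return np.array([v[0],v[1],104])+bx*ex+y*ey+bz*np.array([0,0,1])
E
cat > fit.py <<'E'
from h import *
p=camera_params("top")
L=np.array([[40,70],[343,47],[368,346],[52,370],[211,444]])/4+[192,120]
Rr=np.array([[445,60],[743,45],[777,338],[468,355],[638,431]])/4+[272,110]
F=[(0,92,6),(0,-92,6),(185,-92,6),(185,92,6),(235,0,3)]
for n,uv,g in(("L",L,(700,200,0)),("R",Rr,(700,-200,0))):
    r=least_squares(lambda v:(proj(p,[pt(v,.12,*f) for f in F])-uv).ravel(),g,x_scale=(100,100,.1))
    v=r.x;print(n,v[:2],np.degrees(v[2]),np.round(r.fun,1))
    for a in (-.03,0,.03,.12,.3,.5,.7,.9):print(a,"bar",pt(v,a,235,0,3).round(1),"press",pt(v,a,155,0,6).round(1))
E
python3 fit.py
```

```text
L [687.52613947 182.85467418] 6.211714377911935 [-0.3 -0.4  0.6 -0.4 -0.2  0.  -0.8  0.5  0.7  0.3]
-0.03 bar [453.9 157.4  99.9] press [533.3 166.1 105.3]
0 bar [453.9 157.4 107. ] press [533.4 166.1 110. ]
0.03 bar [454.1 157.4 114. ] press [533.7 166.1 114.6]
0.12 bar [455.9 157.6 135.1] press [535.3 166.3 128.5]
0.3 bar [465.2 158.7 176.3] press [542.1 167.  155.5]
0.5 bar [483.9 160.7 219.3] press [555.2 168.4 183.6]
0.7 bar [510.8 163.6 257.7] press [573.5 170.4 208.4]
0.9 bar [544.6 167.3 289.9] press [596.4 172.9 229.1]
R [ 729.75202261 -252.4688084 ] 4.465279477151254 [-0.6 -0.7 -0.1 -0.3  1.1  0.4  0.6  0.1 -1.   0.4]
-0.03 bar [ 495.5 -270.8   99.9] press [ 575.1 -264.5  105.3]
0 bar [ 495.5 -270.8  107. ] press [ 575.2 -264.5  110. ]
0.03 bar [ 495.7 -270.7  114. ] press [ 575.5 -264.5  114.6]
0.12 bar [ 497.5 -270.6  135.1] press [ 577.  -264.4  128.5]
0.3 bar [ 506.8 -269.9  176.3] press [ 583.9 -263.9  155.5]
0.5 bar [ 525.6 -268.4  219.3] press [ 597.  -262.8  183.6]
0.7 bar [ 552.5 -266.3  257.7] press [ 615.4 -261.4  208.4]
0.9 bar [ 586.5 -263.7  289.9] press [ 638.4 -259.6  229.1]
```

```bash
python3 -m creep '[{"rotation":[0,0,-7],"dp":[29,-50,0],"claw":0.5},{"rotation":[0,0,-14],"dp":[58,-100,0],"claw":0.5},{"rotation":[0,0,-21],"dp":[88,-149,0],"claw":0.5},{"rotation":[0,0,-28],"dp":[117,-199,0],"claw":0.5},{"rotation":[0,0,-35],"dp":[147,-249,0],"claw":0.5}]' 20
python3 -m creep '[{"rotation":[0,0,-7],"dp":[29,-50,0],"claw":0.5},{"rotation":[0,0,-14],"dp":[58,-100,0],"claw":0.5},{"rotation":[0,0,-21],"dp":[88,-149,0],"claw":0.5},{"rotation":[0,0,-28],"dp":[117,-199,0],"claw":0.5},{"rotation":[0,0,-35],"dp":[146,-248,0],"claw":0.5}]'
python3 -m creep '[{"rotation":[0,0,0],"dp":[0,0,0],"claw":0.5},{"rotation":[0,0,0],"dp":[0,0,0],"claw":0.5}]'
python3 - <<'E'
from h import *
print(state()); p=camera_params("wrist")
cv2.imwrite("pics/w1.png",snapshot("wrist")[:,:,::-1])
v=[687.5,182.85,np.radians(6.21)]
print(proj(p,[pt(v,.12,235,0,3),pt(v,.12,235,50,3),pt(v,.12,235,-50,3),pt(v,.12,185,92,6),pt(v,.12,185,-92,6)]).round(1))
E
```

```text
time: 0.72
tool_pos: [310.6, 404.2, 404.6]
tcp_rot: [-180.0, 0.0, 130.8]
force: [0.5, 0.1, 0.2]
grip_width: 0.544
time: 1.35
tool_pos: [456.4, 156.2, 404.7]
tcp_rot: [180.0, -0.0, 95.8]
force: [-0.3, 0.1, 0.4]
grip_width: 0.497
time: 1.6
tool_pos: [455.5, 158.5, 404.5]
tcp_rot: [-180.0, -0.0, 96.1]
force: [-0.0, 0.3, -0.1]
grip_width: 0.495
{'time': 1.6, 'q': array([-45.48625316,   8.73686107,  24.01043875, 114.3695404 ,
        -4.22840467,  57.75075503, -13.38360789]), 'joint_vel': array([-1.07006121,  0.0331535 , -1.43713751, -0.14351134,  0.14726997,
       -0.01349358, -0.0048708 ]), 'tau': array([ 1.10107552e+00, -2.87400413e+01,  2.50503950e+00, -2.19903445e+01,
        2.48798914e-02,  1.37811890e-02, -9.57249467e-04]), 'tool_pos': array([455.53703378, 158.5329176 , 404.47257826]), 'tcp_rot': array([-1.79952193e+02, -1.94597780e-02,  9.60780278e+01]), 'force': array([-0.02808186,  0.29438713, -0.08724992]), 'torque': array([-0.07910022,  0.02981854, -0.03323853]), 'grip_width': 0.494580939716935}
[[320.4 206.9]
 [320.3 137.8]
 [320.5 269.6]
 [394.3  74.2]
 [382.6 315.5]]
```

View pics/w1.png

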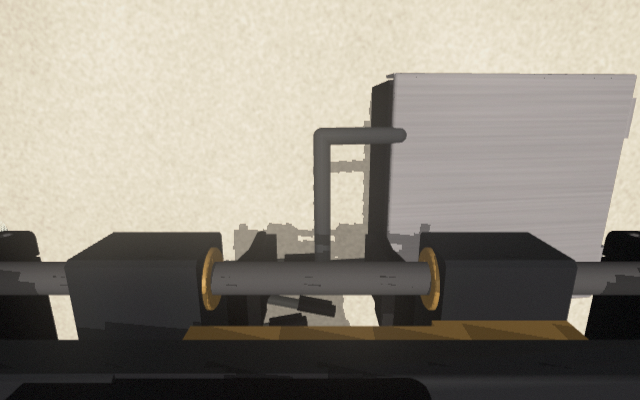

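The wrist view shows the bar at column 321 and its far end at row 135. Both match the prediction, so I'm going down and gripping.

```bash
python3 -m creep '[{"rotation":[0,0,0],"dp":[0,-1,-40],"claw":0.5},{"rotation":[0,0,0],"dp":[0,-1,-75],"claw":0.5},{"rotation":[0,0,0],"dp":[0,-1,-95],"claw":0.5},{"rotation":[0,0,0],"dp":[0,-1,-106],"claw":0.5},{"rotation":[0,0,0],"dp":[0,-1,-106],"claw":0.5}]' 20
python3 -m creep '[{"rotation":[0,0,0],"dp":[0,0,0],"claw":0},{"rotation":[0,0,0],"dp":[0,0,0],"claw":0},{"rotation":[0,0,0],"dp":[0,0,0],"claw":0},{"rotation":[0,0,0],"dp":[0,0,0],"claw":0},{"rotation":[0,0,0],"dp":[0,0,0],"claw":0}]' 20
cat > plan.py <<'E'
import sys
from h import *
# bar-follow plan: tool tilt t(a)
def plan(v,As,a0,k,tc):
    ey=np.array([-np.sin(v[2]),np.cos(v[2]),0]);ex=np.array([np.cos(v[2]),np.sin(v[2]),0])
    P0=None
    for a in As:
        t=k*(a-a0); P=pt(v,a,235,0,3)+tcp_to_grasp*(np.sin(t)*ex+np.array([0,0,np.cos(t)]))
        if P0 is None:P0=P
        print(round(a,3),"tilt",round(np.degrees(t),1),"rot",np.degrees(t*ey).round(1),"TCP",P.round(1),"d",(P-P0).round(1))
if __name__=="__main__":
    v=[687.5,182.85,np.radians(6.21)] if sys.argv[1]=="L" else [729.75,-252.47,np.radians(4.465)]
    plan(v,np.linspace(.12,.88,17),.12,0.8,0)
E
python3 plan.py L
```

```text
time: 2.28
tool_pos: [455.5, 157.9, 298.4]
tcp_rot: [-179.9, 0.0, 96.1]
force: [-0.1, -0.1, -1.1]
grip_width: 0.497
time: 2.9
tool_pos: [456.3, 157.1, 299.1]
tcp_rot: [179.9, -0.0, 96.0]
force: [1.1, 1.3, 1.0]
grip_width: 0.129
0.12 tilt 0.0 rot [-0.  0.  0.] TCP [455.9 157.7 298.6] d [0. 0. 0.]
0.167 tilt 2.2 rot [-0.2  2.2  0. ] TCP [463.8 158.5 309.5] d [ 7.9  0.9 10.9]
0.215 tilt 4.4 rot [-0.5  4.3  0. ] TCP [472.2 159.4 320.1] d [16.3  1.8 21.5]
0.262 tilt 6.5 rot [-0.7  6.5  0. ] TCP [481.1 160.4 330.3] d [25.2  2.7 31.7]
0.31 tilt 8.7 rot [-0.9  8.7  0. ] TCP [490.5 161.4 340.2] d [34.6  3.8 41.5]
0.358 tilt 10.9 rot [-1.2 10.8  0. ] TCP [500.4 162.5 349.6] d [44.5  4.8 51. ]
0.405 tilt 13.1 rot [-1.4 13.   0. ] TCP [510.7 163.6 358.6] d [54.8  6.  60. ]
0.452 tilt 15.2 rot [-1.6 15.2  0. ] TCP [521.4 164.8 367.2] d [65.5  7.1 68.6]
0.5 tilt 17.4 rot [-1.9 17.3  0. ] TCP [532.6 166.  375.3] d [76.6  8.3 76.7]
0.548 tilt 19.6 rot [-2.1 19.5  0. ] TCP [544.1 167.2 382.9] d [88.2  9.6 84.3]
0.595 tilt 21.8 rot [-2.4 21.6  0. ] TCP [556.  168.5 390. ] d [100.1  10.9  91.4]
0.642 tilt 23.9 rot [-2.6 23.8  0. ] TCP [568.2 169.9 396.6] d [112.3  12.2  98. ]
0.69 tilt 26.1 rot [-2.8 26.   0. ] TCP [580.8 171.2 402.7] d [124.9  13.6 104.1]
0.738 tilt 28.3 rot [-3.1 28.1  0. ] TCP [593.7 172.6 408.2] d [137.7  15.  109.6]
0.785 tilt 30.5 rot [-3.3 30.3  0. ] TCP [606.8 174.1 413.1] d [150.9  16.4 114.5]
0.832 tilt 32.7 rot [-3.5 32.5  0. ] TCP [620.2 175.5 417.5] d [164.3  17.9 118.9]
0.88 tilt 34.8 rot [-3.8 34.6  0. ] TCP [633.8 177.  421.2] d [177.9  19.4 122.6]
```

```bash
python3 -m creep '[{"rotation":[-0.2,2.2,0],"dp":[8,1,11],"claw":0},{"rotation":[-0.5,4.3,0],"dp":[16,2,21.5],"claw":0},{"rotation":[-0.7,6.5,0],"dp":[25,3,31.5],"claw":0},{"rotation":[-0.9,8.7,0],"dp":[34.5,4,41.5],"claw":0},{"rotation":[-1.2,10.8,0],"dp":[44.5,5,51],"claw":0}]'
python3 -c "from rig import state;s=state();print(s['q'].round(1),s['force'],s['torque'])"
```

```text
time: 3.52
tool_pos: [500.7, 162.1, 349.1]
tcp_rot: [-169.1, 0.1, 96.0]
force: [3.2, 0.9, -6.5]
grip_width: 0.132
[-40.2  19.5  23.  109.6 -10.7  63.6  -5.8] [ 3.16671447  0.87726703 -6.50767506] [ 0.14287471 -0.88291413 -0.03085973]
```

```bash
python3 -m creep '[{"rotation":[-0.2,2.2,0],"dp":[10.3,1.2,9],"claw":0},{"rotation":[-0.4,4.3,0],"dp":[21,2.3,17.6],"claw":0},{"rotation":[-0.7,6.5,0],"dp":[32,3.5,25.7],"claw":0},{"rotation":[-0.9,8.7,0],"dp":[43.7,4.8,33.3],"claw":0},{"rotation":[-1.2,10.8,0],"dp":[55.6,6.1,40.4],"claw":0}]'
python3 -m creep '[{"rotation":[-0.2,2.2,0],"dp":[12.2,1.3,6.6],"claw":0},{"rotation":[-0.4,4.3,0],"dp":[24.8,2.7,12.7],"claw":0},{"rotation":[-0.7,6.5,0],"dp":[37.6,4.1,18.2],"claw":0},{"rotation":[-0.9,8.7,0],"dp":[50.8,5.5,23.1],"claw":0},{"rotation":[-1.2,10.8,0],"dp":[64.2,7,27.5],"claw":0}]'
python3 -m creep '[{"rotation":[-0.2,2.2,0],"dp":[13.6,1.5,3.7],"claw":0},{"rotation":[-0.2,2.2,0],"dp":[13.6,1.5,3.7],"claw":0},{"rotation":[-0.2,2.2,0],"dp":[13.6,1.5,3.7],"claw":0}]'
python3 -c "from rig import state;s=state();print(s['q'].round(1),s['tool_pos'],s['tcp_rot'],s['force'],s['torque'])"
```

```text
time: 4.15
tool_pos: [555.9, 168.3, 388.7]
tcp_rot: [-158.1, 0.1, 96.1]
force: [-0.1, 0.8, -7.0]
grip_width: 0.132
time: 4.78
tool_pos: [619.8, 175.5, 416.0]
tcp_rot: [-147.1, 0.2, 96.1]
force: [-2.3, 0.0, -4.3]
grip_width: 0.132
time: 5.15
tool_pos: [633.4, 176.8, 420.8]
tcp_rot: [-145.2, 0.1, 96.1]
force: [-1.7, -0.6, -2.0]
grip_width: 0.131
[-32.2  33.8  23.1  80.5 -14.4 103.2  -1.5] [633.351305   176.80603861 420.83858808] [-1.45185566e+02  1.12758337e-01  9.60935605e+01] [-1.73626074 -0.5597776  -2.02171495] [ 0.03004543 -0.44227503 -0.0878073 ]
```

```bash
python3 -m creep '[{"rotation":[0,0,0],"dp":[0,0,0],"claw":0.5},{"rotation":[0,0,0],"dp":[0,0,0],"claw":0.5},{"rotation":[0,0,0],"dp":[0,0,0],"claw":0.5},{"rotation":[0,0,0],"dp":[11,1,16],"claw":0.5},{"rotation":[0,0,0],"dp":[45,5,66],"claw":0.5}]'
python3 -m creep '[{"rotation":[0,0,0],"dp":[12,1,16],"claw":0.5},{"rotation":[0,0,0],"dp":[12,1,16],"claw":0.5}]'
python3 - <<'E'
from h import *
cv2.imwrite("pics/s1.png",snapshot("side")[:,:,::-1])
E
python3 -m creep '[{"rotation":[0,-10,0],"dp":[-10,0,20],"claw":0.5},{"rotation":[0,-20,0],"dp":[-20,0,30],"claw":0.5},{"rotation":[0,-20,0],"dp":[-20,0,30],"claw":0.5},{"rotation":[0,-20,0],"dp":[-20,0,30],"claw":0.5},{"rotation":[0,-20,0],"dp":[-20,0,30],"claw":0.5}]'
for i in 1 2 3; do python3 -m creep '[{"rotation":[0,0,0],"dp":[0,0,0],"claw":0.5},{"rotation":[0,0,0],"dp":[0,0,0],"claw":0.5},{"rotation":[0,0,0],"dp":[0,0,0],"claw":0.5},{"rotation":[0,0,0],"dp":[0,0,0],"claw":0.5},{"rotation":[0,0,0],"dp":[0,0,0],"claw":0.5}]'; done
python3 - <<'E'
from h import *
a=cv2.imread("pics/s1.png");b=snapshot("side")[:,:,::-1]
cv2.imwrite("pics/s2_full.png",b)
cv2.imwrite("pics/s12.png",cv2.resize(np.hstack([a[60:260,260:460],b[60:260,260:460]]),None,fx=2,fy=2,interpolation=cv2.INTER_CUBIC))
E
```

```text
time: 5.78
tool_pos: [678.2, 182.1, 485.5]
tcp_rot: [-144.8, 0.2, 96.1]
force: [1.4, 1.0, 0.4]
grip_width: 0.489
time: 6.02
tool_pos: [686.4, 181.6, 498.1]
tcp_rot: [-145.7, 0.1, 96.0]
force: [0.6, 0.6, -1.4]
grip_width: 0.497
time: 6.7
tool_pos: [666.5, 181.7, 526.9]
tcp_rot: [-165.3, 2.1, 95.6]
force: [-0.3, 0.1, -0.7]
grip_width: 0.5
time: 7.32
tool_pos: [665.8, 181.7, 528.7]
tcp_rot: [-165.5, 2.1, 95.6]
force: [0.1, -0.4, 0.3]
grip_width: 0.502
time: 7.95
tool_pos: [665.8, 181.7, 528.6]
tcp_rot: [-165.5, 2.1, 95.6]
force: [0.0, 0.7, -0.0]
grip_width: 0.502
time: 8.57
tool_pos: [665.8, 181.8, 528.6]
tcp_rot: [-165.5, 2.1, 95.6]
force: [-0.3, 0.1, 0.6]
grip_width: 0.502
```

View pics/s12.png

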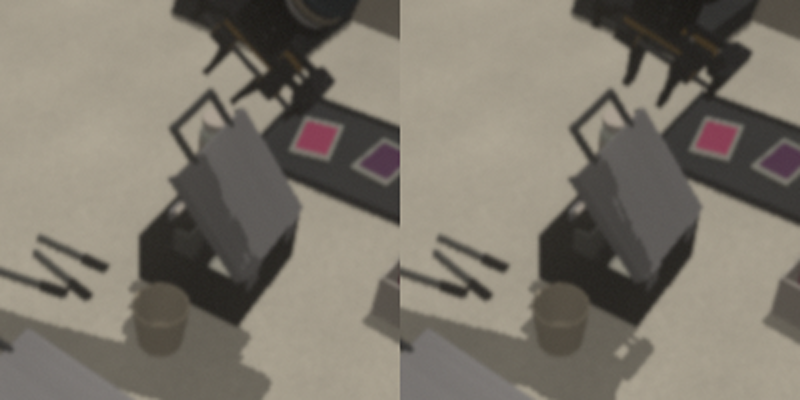

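In both views the bar of lid L sits at the same place, about (210,95) and (610,96) in the crop, 0.5 s and then about 3 s after release. Lid L is sound, so lid R is the worn one. Going to press point R.

Run:
```python
from h import *
from scipy.spatial.transform import Rotation as R
s=state();c=R.from_euler('xyz',s['tcp_rot'],degrees=True);t=R.from_euler('xyz',[180,0,94.5],degrees=True)
print((t*c.inv()).as_rotvec(degrees=True),np.array([577,-264.4,350])-s['tool_pos'])
```

```text
[  3.35054344 -14.21094398  -0.87755702] [ -88.82393139 -446.15643383 -178.64524002]
```

```bash
python3 -m creep '[{"rotation":[0.7,-2.8,0],"dp":[-11,-56,0],"claw":0.3},{"rotation":[1.3,-5.7,0],"dp":[-22,-112,0],"claw":0},{"rotation":[2,-8.5,0],"dp":[-33,-168,0],"claw":0},{"rotation":[2.7,-11.4,-0.5],"dp":[-44,-224,0],"claw":0},{"rotation":[3.4,-14.2,-0.9],"dp":[-55,-280,-10],"claw":0}]'
python3 -m creep '[{"rotation":[0,0,0],"dp":[-11,-50,-30],"claw":0},{"rotation":[0,0,0],"dp":[-22,-100,-60],"claw":0},{"rotation":[0,0,0],"dp":[-34,-150,-95],"claw":0},{"rotation":[0,0,0],"dp":[-34,-166,-140],"claw":0},{"rotation":[0,0,0],"dp":[-34,-166,-168],"claw":0}]'
python3 -m creep '[{"rotation":[0,0,0],"dp":[0,0,0],"claw":0},{"rotation":[0,0,0],"dp":[0,0,0],"claw":0}]'
python3 - <<'E'
from h import *
print(state()['tool_pos'],state()['force']); p=camera_params("wrist")
cv2.imwrite("pics/w2.png",snapshot("wrist")[:,:,::-1])
v=[729.75,-252.47,np.radians(4.465)]
print(proj(p,[pt(v,.12,235,50,3),pt(v,.12,235,-50,3),pt(v,.12,185,92,6),pt(v,.12,185,-92,6),pt(v,.12,155,0,6)]).round(1))
E
```

```text
time: 9.25
tool_pos: [610.2, -100.0, 519.7]
tcp_rot: [179.8, -0.0, 94.5]
force: [1.0, -0.3, 0.2]
grip_width: 0.041
time: 9.88
tool_pos: [575.6, -266.5, 348.4]
tcp_rot: [-179.8, -0.1, 94.3]
force: [0.4, 1.2, 0.1]
grip_width: 0.002
time: 10.12
tool_pos: [577.5, -264.0, 352.1]
tcp_rot: [179.9, -0.0, 94.5]
force: [0.6, -0.5, 0.2]
grip_width: 0.006
[ 577.48693479 -264.04492834  352.08496065] [ 0.57504514 -0.51701576  0.15560306]
[[173.3 144.3]
 [190.1 305.9]
 [261.8  63.9]
 [273.2 359.9]
 [318.1 226.4]]
```

View pics/w2.png

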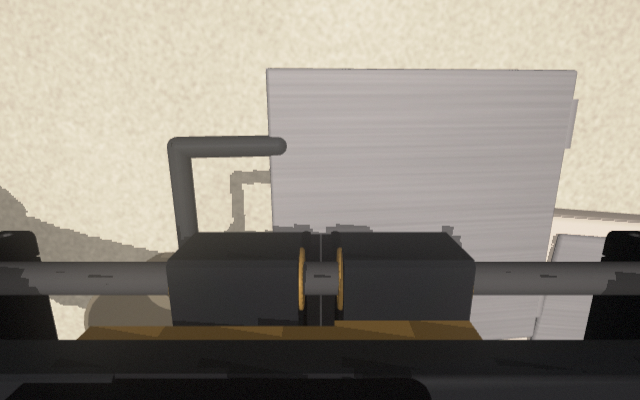

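The near-left lid corner is seen at (267,69) against a predicted (262,64), so the lid is about 3 mm further back and 2–3 mm further right. Correcting that and lowering to just above contact.

```bash
python3 -m creep '[{"rotation":[0,0,0],"dp":[2.5,-2.5,-20],"claw":0},{"rotation":[0,0,0],"dp":[2.5,-2.5,-32],"claw":0},{"rotation":[0,0,0],"dp":[2.5,-2.5,-38],"claw":0},{"rotation":[0,0,0],"dp":[2.5,-2.5,-38],"claw":0}]'
for i in 1 2 3 4 5; do python3 -m creep '[{"rotation":[0,0,0],"dp":[0,0,-1],"claw":0},{"rotation":[0,0,0],"dp":[0,0,-2],"claw":0},{"rotation":[0,0,0],"dp":[0,0,-2],"claw":0}]' | grep -E 'tool_pos|force'; done
```

```text
time: 10.68
tool_pos: [579.2, -266.7, 311.9]
tcp_rot: [-179.9, -0.1, 94.5]
force: [0.5, -0.1, 0.7]
grip_width: 0.006
tool_pos: [579.4, -266.8, 310.9]
force: [-0.2, -0.8, 0.2]
tool_pos: [579.3, -266.8, 308.5]
force: [0.7, -0.6, 0.3]
tool_pos: [579.2, -266.9, 306.7]
force: [-0.3, -0.3, 2.5]
tool_pos: [579.1, -266.9, 305.5]
force: [-3.3, 0.3, 7.8]
tool_pos: [579.0, -266.9, 304.5]
force: [-5.7, 1.5, 10.7]
```

```bash
for i in 1 2 3; do python3 -m creep '[{"rotation":[0,0,0],"dp":[0,0,-1],"claw":0},{"rotation":[0,0,0],"dp":[0,0,-1],"claw":0}]' | grep -E 'tool_pos|force'; done
```

```text
tool_pos: [579.0, -266.9, 304.0]
force: [-5.5, 2.2, 14.4]
tool_pos: [578.9, -267.0, 302.9]
force: [-6.0, 0.2, 12.9]
tool_pos: [578.8, -266.9, 301.4]
force: [-5.4, 1.6, 10.3]
```

```bash
for i in 1 2 3; do python3 -m creep '[{"rotation":[0,0,0],"dp":[0,0,-1],"claw":0},{"rotation":[0,0,0],"dp":[0,0,-1],"claw":0}]' | grep -E 'tool_pos|force'; done
```

```text
tool_pos: [578.8, -267.0, 299.8]
force: [-4.1, 0.4, 7.7]
tool_pos: [579.3, -266.7, 297.7]
force: [-0.5, 0.0, -0.3]
tool_pos: [579.5, -266.6, 296.3]
force: [1.7, 0.2, -0.0]
```

The catch gave way: the force fell from 14 N to 0. Now feeling for the stop.

```bash
for i in 1 2 3; do python3 -m creep '[{"rotation":[0,0,0],"dp":[0,0,-0.7],"claw":0},{"rotation":[0,0,0],"dp":[0,0,-0.7],"claw":0}]' | grep -E 'tool_pos|force'; done
```

```text
tool_pos: [579.5, -266.6, 296.0]
force: [-0.2, 0.3, 1.8]
tool_pos: [579.5, -266.6, 295.6]
force: [-1.2, 1.4, 5.0]
tool_pos: [579.4, -266.6, 295.4]
force: [-2.2, 1.4, 8.8]
```

The tool met a firm stop at 296 mm, with 8.8 N on it. Retreating and checking.

```bash
python3 -m creep '[{"rotation":[0,0,0],"dp":[0,0,-0],"claw":0},{"rotation":[0,0,0],"dp":[0,0,3],"claw":0},{"rotation":[0,0,0],"dp":[0,0,20],"claw":0},{"rotation":[0,0,0],"dp":[0,0,60],"claw":0},{"rotation":[0,0,0],"dp":[0,0,110],"claw":0}]'
python3 -m creep '[{"rotation":[0,0,0],"dp":[-30,50,30],"claw":0},{"rotation":[0,0,0],"dp":[-60,100,60],"claw":0},{"rotation":[0,0,0],"dp":[-80,150,60],"claw":0},{"rotation":[0,0,0],"dp":[-80,200,60],"claw":0},{"rotation":[0,0,0],"dp":[-80,220,60],"claw":0}]'
python3 - <<'E'
from h import *
p=camera_params("side");a=cv2.imread("pics/side0.png");b=snapshot("side")[:,:,::-1];d=cv2.imread("pics/s2_full.png")
f=lambda i,r:cv2.resize(i[r[0]:r[0]+130,r[1]:r[1]+130],None,fx=3,fy=3,interpolation=cv2.INTER_CUBIC)
cv2.imwrite("pics/side3.png",b)
m=lambda x,y,r:np.hstack([f(x,r),f(y,r)])
cv2.imwrite("pics/cmp.png",np.clip(cv2.resize(np.vstack([m(a,b,(215,210)),m(d,b,(90,310))]),None,fx=.75,fy=.75)*1.7,0,255).astype(np.uint8))
v=[732.5,-255,np.radians(4.465)]
for A in(0.12,.026):print(A,proj(p,[pt(v,A,235,50,3),pt(v,A,235,-50,3),pt(v,A,185,92,6),pt(v,A,185,-92,6)]).round(1).tolist())
v=[687.5,182.85,np.radians(6.21)]
for A in(.8,.88):print(A,proj(p,[pt(v,A,235,50,3),pt(v,A,235,-50,3)]).round(1).tolist())
E
```

```text
time: 15.42
tool_pos: [579.1, -266.7, 405.4]
tcp_rot: [-179.9, -0.1, 94.5]
force: [0.1, -1.2, -0.3]
grip_width: 0.008
time: 16.05
tool_pos: [498.7, -43.5, 465.9]
tcp_rot: [179.9, -0.1, 94.7]
force: [-0.5, -1.3, 0.2]
grip_width: 0.007
0.12 [[248.4, 224.3], [221.1, 249.4], [273.3, 223.7], [223.5, 271.5]]
0.026 [[249.0, 229.2], [222.2, 254.1], [273.4, 227.4], [224.3, 275.0]]
0.8 [[360.2, 108.0], [341.3, 126.1]]
0.88 [[364.6, 106.1], [345.7, 124.3]]
```

View pics/cmp.png

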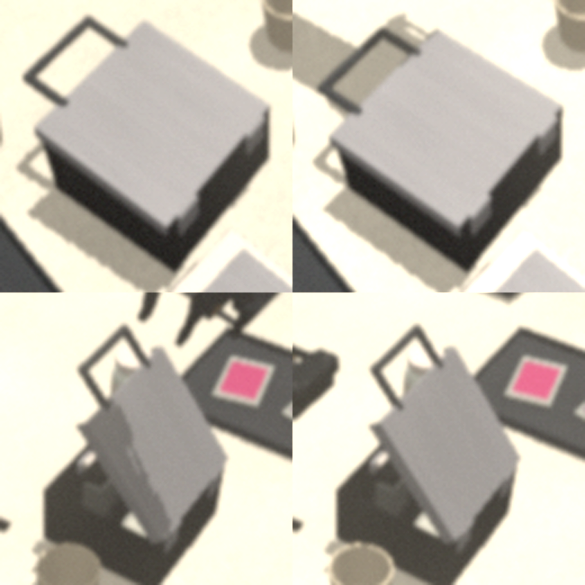

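View pics/side3.png

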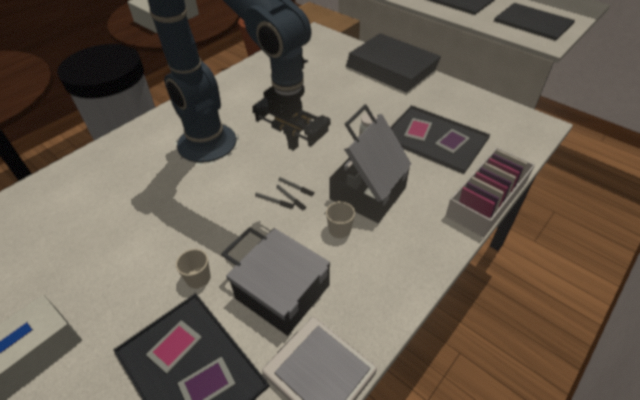

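Bar R dropped about 5 px, which fits an angle of about 0.03, shut. Lid L stands unchanged with the far end of its bar at about (365,107), which fits about 0.88 rad. Cups, markers and jar are where they were.

```bash
python3 -c "
from rig import *
print(state()['time'],state()['force']);close_job()"
```

```text
16.1 [0.0884644  1.77058153 1.40163949]
the job is handed in; nothing more can be done
```

The job is handed in at 16.1 s: the sound lid stands half open and the worn lid is shut. No final check failed or disagreed.

- **Left box (sound):** I lifted its lid by the bar to about 0.88 rad (50°) and let go. It showed no visible change in the pictures from 0.5 s to about 10 s after release.
- **Right box (worn):** I took this one as worn because the other stayed up. I did not lift it to confirm. I pressed its lid down: the catch resisted with up to about 14 N, gave way, and the lid landed on its stop. I pressed with 8.8 N there and let go.
- **Last checks:** After I withdrew, the right lid stayed down; its bar had dropped about 5 px, which fits about 0.03 rad, inside the shut range. The cups and markers looked unmoved. The robot was clear of everything.

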